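# Find the door gap that takes the gauge

### The arm

A 6-joint arm with a two-finger parallel gripper is mounted at the origin on the work surface. World frame = base frame: x ahead of the robot, y to its left, z up, the work surface at z = 0. Lengths are in m, angles in rad, forces in N, time in s.
With the tool pointing down it reaches from about 0.35 to 0.875 m from the base axis. Payload 4.2 kg.
Tool frame: the origin (TCP) lies at the very end of the fingers, on their centre line; the grasp point (between the pads) lies 19 mm behind it; z points along the fingers, y is the line along which they close (so a half turn about z gives the same grasp; the last joint's range is limited). The gripper opens to 85 mm and grips with 20 to 120 N. Pads are 22 mm wide; open, the fingers measure 114 mm over their backs; the gripper's body (76 mm by 85 mm) begins 54 mm behind the grasp point. The pads swing forward as they close: fully open they stand 13 mm farther back than shut.
Start: joints at [-0.846, 0.385, 0.008, 0, -1.194, -0.259], TCP at [0.281, -0.558, 0.231] pointing down, gripper open.
Joint ranges: [-3.14, 3.14], [-1.21, 2.06], [-1.07, 1.41], [-3.16, 2.05], [-2.99, -0.16], [-3.1, 3.1]. Speed limits (rad/s): [2.79, 2.79, 3.14, 3.14, 3.14, 3.14].

### API

Orientations are given as a unit quaternion [x, y, z, w].
In Python, from bench import telemetry, read_camera, camera_params, sign_off gives the robot as it stands. The module is installed in compiled form; this text tells all that it offers.
- The arm moves only by the shell command python3 -m creep 'ROWS'. ROWS is JSON, a list of rows, each a list of 3 entries, a list of its own where there are three numbers: the shift along the tool's x, y, z in mm, then the turn, a rotation vector about the tool's x, y, z in degrees, then the finger opening in mm, from 0 to 85.4. In form: [[[x, y, z], [ax, ay, az], jaw], ...]. A call has exactly 5 rows; each row is the pose to reach, as a shift and turn from the pose commanded when the call began, along the tool's axes at that moment; what a row does not reach only later rows make up. A row lasts 1/8 s, in which the tool goes at most 62.5 mm and 10.7 degrees, less where a joint would pass 70% of its speed; a pose out of reach is approached as far as the arm can. A call with a gripper value outside its range is refused whole. The fingers move at their own pace and stop on an object; the grip force is fixed at half the most. Time passes only in rows, so rows that repeat a pose let the fingers close, or fill a call up. It gives the time, the measured TCP pose, the force, the opening and the grip force at its end, in the units of the state.
- telemetry.get_obs(): the state, without advancing time (a new reading comes with each control period).
- read_camera(name): name is "side" or "top" or "wrist"; returns the picture (480x640x3 uint8, blue, green, red); there is no depth.
- camera_params(name): a dict with "fx", "fy", "cx", "cy" (pixels), "position" and "attitude" of the camera in the world; the wrist camera has in their place "T_tool_cam" (4x4, takes a point from camera to tool coordinates, whose origin is the TCP and whose axes are the flange's). Camera axes: x right, y down, z forward; pixel columns grow to the right and rows downward; lengths in m; the calibration is good to about 2 mm. A picture is of the moment at which its call begins: read the wrist's pose just before it. camera_params takes no time and is no camera call.
- sign_off(): hands the job in; it is judged then, once.
The state is a dict: "clock": time; "q": joint angles; "dq": joint speeds; "joint_efforts": joint torques, N m; "tcp_pos": TCP position; "orientation": TCP orientation; "contact_force": force on the tool from outside, world axes, zero at the start; "moment": the same for the moment, N m; "grip_width": finger opening in m; "grip_force": force on a finger pad.
Only numpy, scipy, OpenCV 4.12 (cv2) and the standard library are available. Lean on these libraries where they do the work, as an engineer would, in place of code of your own. Each camera call takes 0.05 s, during which the arm holds its last target. There are 200 camera calls.

### The job

The doors of the low spice cupboard are being hung, and only one of the three gaps is clear and wide enough for the gap gauge all the way down. Take the gauge from its wooden block and try it in the gaps from above, by feel and without forcing it where it jams; in the gap that takes it, slide it down by hand until its shoulder rests on the door tops, then let go and leave it standing there as the spacer. Leave everything else where it is.

Things in the scene. Friction and masses are not known exactly. Their poses are not given: they have to be found in the camera images.
- gauge: Gap gauge, upright in the wooden block, blade down. Origin: on its centre line at the shoulder's underside; z up the tool, y across the blade's thickness, x across its width. Shoulder 22 (x) x 30 (y) x 6 mm above the origin; on it a black handle 28 (x) x 16 (y) mm, from 6 to 56 mm above the origin. Mass 80 to 150 g.
- gauge_blade: The gauge's steel blade and shoulder, rigid with the handle; same origin and axes as the gauge. Blade below the origin: 4 mm thick (y), 18 mm wide (x), 50 mm long, tip rounded to 2 mm radius across the thickness. A push of 5 N is enough to feel it jam; more than 40 N is forcing it.
- gauge_grip (a point): Where to hold the gauge: middle of the handle, 36 mm above the gauge's origin; grip across the 16 mm (y). Axes as the gauge's.
- block: Oak gauge block, fixed, 140 (x) x 60 (y) x 70 mm high, origin at the centre of its underside. The gauge stands in its slot, 58 mm deep with about 4 mm play, 35 mm from the origin along -x, axes parallel to the block's, shoulder on the block's top. A short screwdriver stands fixed in the block 75 mm further along +x, top 139 mm above the counter.
- cupboard: Low white spice cupboard, fixed: 420 mm wide (y), 200 mm high, case 150 mm deep (x), origin at the centre of the case's underside. Three doors 22 mm thick, closed and immovable, on its -x side (front), tops level with the cupboard's top, top edges eased to 2 mm radius. To the right (-y) of each door is an upright gap, open at the top and front, to the next door or the end stile.
- gap_left (a point): Where the left (+y) gap should be: height of the door tops (z), middle of the door thickness (x), middle of a clear gap's width (y); axes as the cupboard's. The row of doors hangs up to 3.5 mm to the left or right of this (all gaps alike), so the true gap must be felt for. The blade enters with its y along this y, either way round.
- gap_middle (a point): The same for the middle gap, 135 mm to the right (-y) of the left one. One of the three gaps is clear, 6.5 mm wide; one is under 2 mm wide; one is 6.5 mm wide at the mouth but blocked from 16 mm down by a strip on the door's edge. Which is which differs every time and no listed pose tells it.
- gap_right (a point): The same for the right (-y) gap, between the third door and the end stile, 270 mm from the left one.
- tin_one: A flat fish tin, 82 mm across, 40 mm high, standing on top of the cupboard towards its back; a bystander. Origin at the centre of its underside.
- tin_two: A flat tin, 72 mm across, 45 mm high, standing on top of the cupboard towards its back; a bystander. Origin at the centre of its underside.
- soup_can: A food can, 74 mm across, 110 mm high, on the counter; a bystander. Origin at the centre of its underside.
- jar: A glass jar, 72 mm across, 100 mm high, on the counter; a bystander. Origin at the centre of its underside.
- screwdriver: A screwdriver lying on the counter in front of the cupboard; a bystander. Origin at the middle of its length, at its underside.
- tea_box: A carton 70 x 140 x 90 mm high, on the counter beyond the cupboard's left end; a bystander. Origin at the centre of its underside.
- hinge: A loose steel cabinet hinge, about 70 mm long, lying on the counter in front of the cupboard; a bystander. Origin at the centre of its underside.
Mind the look-alikes: they are no part of the job. Leave any blue or purple look-alike of the gauge alone.

How it is judged:
On the way:
1. the gauge, still held, has been slid down a gap to within 15 mm of its shoulder (((z of gauge in the frame of gap_left between -0.005 and 0.015 m and x of gauge in the frame of gap_left between -0.011 and 0.011 m and y of gauge in the frame of gap_left between -0.009 and 0.009 m) or (z of gauge in the frame of gap_middle between -0.005 and 0.015 m and x of gauge in the frame of gap_middle between -0.011 and 0.011 m and y of gauge in the frame of gap_middle between -0.009 and 0.009 m) or (z of gauge in the frame of gap_right between -0.005 and 0.015 m and x of gauge in the frame of gap_right between -0.011 and 0.011 m and y of gauge in the frame of gap_right between -0.009 and 0.009 m)) and contact force between the fingers and gauge above 1 N), for 0.1 s.
At the end, for the whole second after the job is handed in: The gauge stands released and at rest in the clear gap, upright within 5 degrees, its shoulder down on the door tops (within 3 mm) and within 11 mm (x) and 9 mm (y) of the gap's listed point; everything else is where it was (((z of gauge in the frame of gap_left between -0.005 and 0.003 m and x of gauge in the frame of gap_left between -0.011 and 0.011 m and y of gauge in the frame of gap_left between -0.009 and 0.009 m) or (z of gauge in the frame of gap_middle between -0.005 and 0.003 m and x of gauge in the frame of gap_middle between -0.011 and 0.011 m and y of gauge in the frame of gap_middle between -0.009 and 0.009 m) or (z of gauge in the frame of gap_right between -0.005 and 0.003 m and x of gauge in the frame of gap_right between -0.011 and 0.011 m and y of gauge in the frame of gap_right between -0.009 and 0.009 m)) and angle between gauge's own z axis and vertical below 0.09 rad and linear speed of gauge below 0.02 m/s and contact force between the fingers and gauge below 0.1 N); the robot touches nothing.
It fails at once if the blade or shoulder of the gauge is forced: pressed on anything with more than 40 N (contact force between gauge_blade and anything else above 40 N).
It fails at once if a bystander on the cupboard or the counter is shifted by more than 25 mm (distance of any of tin_one, tin_two, soup_can, jar, screwdriver, tea_box, hinge from where it was at the start of the episode above 0.025 m).
It also fails if it takes over 67 s, if anything falls off the work surface, if the arm or the gripper's body presses on something with over 40 N, if the wrist force passes 120 N, or if a joint passes its speed limit or range.

## Working session

There is one attempt and no reset: what is moved stays moved. The work goes in short steps, Python scripts to look and compute and a shell command to move; the robot and the scene stay as the last step left them, time stands still between calls to the robot, and variables do not carry over. Pictures are saved under pics/ and viewed, at most 10 in all, crops included, and the job is handed in when it is done.

```bash
mkdir -p pics
python3 - <<'E'
from bench import *
import cv2,json
print(telemetry.get_obs())
for n in ("top","side","wrist"):
    print(n,camera_params(n)); cv2.imwrite(f"pics/{n}0.png",read_camera(n))
E
```

```text
{'clock': 0.0, 'q': array([-8.46406563e-01,  3.85554242e-01,  6.63285208e-03, -5.11961954e-04,
       -1.19395500e+00, -2.58617362e-01]), 'dq': array([-0.00101636,  0.00165027,  0.00126402, -0.00034498,  0.00123752,
        0.00045845]), 'joint_efforts': array([ 1.95543362e-03, -3.92291558e+01,  1.88406318e+01,  4.18618217e+00,
       -4.56388952e-03, -6.68860125e-06]), 'tcp_pos': array([ 0.28047263, -0.55789541,  0.23022378]), 'orientation': array([-2.30694740e-01,  9.73025590e-01,  1.02920568e-03, -2.81088653e-04]), 'contact_force': array([-1.09726941, -0.14699963,  0.17727042]), 'moment': array([0.04620131, 0.04490896, 0.017233  ]), 'grip_force': 0.0, 'grip_width': 0.08499771395137165}
top {'fx': 512.0494352999717, 'fy': 512.0494352999717, 'cx': 317.8230615292404, 'cy': 237.05489648103995, 'position': array([0.44724957, 0.06934299, 1.25912156]), 'attitude': array([ 0.71044059, -0.70304273,  0.02450803, -0.02011105])}
side {'fx': 540.1014966752239, 'fy': 540.1014966752239, 'cx': 315.4918421499739, 'cy': 229.4888151924514, 'position': array([0.44287513, 0.96851351, 1.00510071]), 'attitude': array([-0.04771618,  0.91771203, -0.3941223 ,  0.01397911])}
wrist {'fx': 366.82038289495705, 'fy': 366.82038289495705, 'cx': 319.2041609774658, 'cy': 239.01520853552063, 'T_tool_cam': array([[-2.99512459e-05, -9.55066961e-01, -2.96390114e-01,
         7.53624115e-02],
       [ 9.99999833e-01,  1.42404332e-04, -5.59927292e-04,
         6.08098920e-04],
       [ 5.76975293e-04, -2.96390081e-01,  9.55066797e-01,
        -1.42769155e-01],
       [ 0.00000000e+00,  0.00000000e+00,  0.00000000e+00,
         1.00000000e+00]])}
```

View pics/top0.png

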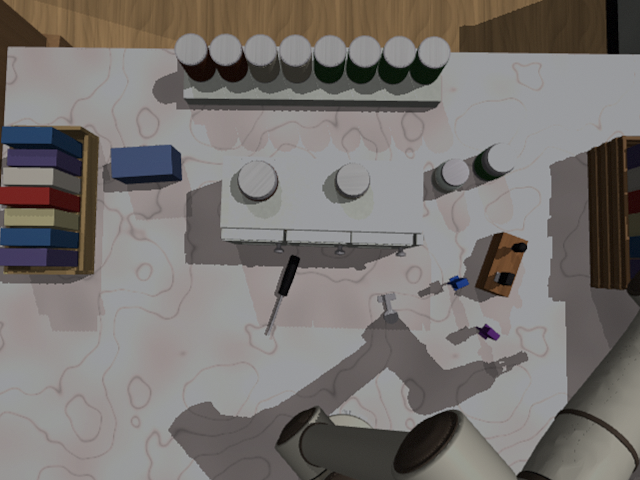

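View pics/side0.png

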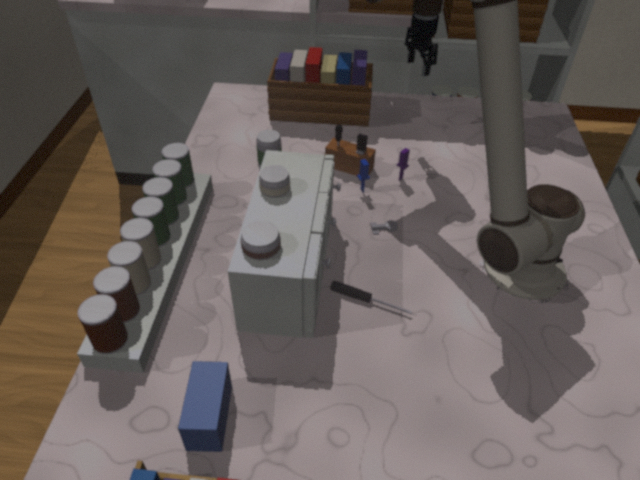

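The top view shows the cupboard front at about row 240, with gaps near columns 285, 345 and 415. Candidates for the gauge: black handle in the block at (505,279), black handle in the block at (520,246), blue at (458,283), purple at (488,331). The description points to the rectangular black handle in the block, (505,279). I'll check this in a close crop.

```bash
cat > h.py <<'E'
from bench import *
import cv2,numpy as np
from scipy.spatial.transform import Rotation as R
def cam(n,obs=None):
    p=camera_params(n);K=np.array([[p['fx'],0,p['cx']],[0,p['fy'],p['cy']],[0,0,1]])
    if n!='wrist': return K,R.from_quat(p['attitude']).as_matrix(),p['position']
    T=p['T_tool_cam'];A=R.from_quat(obs['orientation']).as_matrix()
    return K,A@T[:3,:3],obs['tcp_pos']+A@T[:3,3]
def ray(c,u,v,z):
    K,A,t=c;d=A@np.linalg.solve(K,[u,v,1]);return t+d*(z-t[2])/d[2]
def proj(c,P):
    K,A,t=c;p=K@(A.T@(np.array(P)-t));return p[:2]/p[2]
E
python3 - <<'E'
from h import *
a=cv2.imread('pics/top0.png')
b=cv2.resize(a[220:310,440:560],None,fx=5,fy=5,interpolation=cv2.INTER_CUBIC)[:,:600]
d=cv2.resize(a[215:265,210:430],None,fx=3.6,fy=3,interpolation=cv2.INTER_CUBIC)
o=np.zeros((600,800,3),np.uint8);o[:450,:600]=b;o[450:600,:792]=d
cv2.imwrite('pics/c1.png',o)
c=cam('top')
for n,u,v,z in [('g',505,279,.126),('s',520,246,.139),('blkTL',505,232,.07),('cupFL',221,240,.2),('cupFR',423,247,.2),('cupBL',222,172,.2),('tinA',258,178,.24),('tinB',352,179,.245),('blue',458,283,.05),('jar',493,160,.1),('can',455,172,.11)]: print(n,ray(c,u,v,z).round(4))
print(camera_params('side')['position'])
E
```

```text
g [ 0.4304 -0.3522  0.126 ]
s [ 0.5031 -0.3813  0.139 ]
blkTL [ 0.5389 -0.3744  0.07  ]
cupFL [0.506  0.2634 0.2   ]
cupFR [ 0.4959 -0.1551  0.2   ]
cupBL [0.6481 0.2644 0.2   ]
tinA [0.6292 0.1846 0.24  ]
tinB [ 0.6284 -0.0038  0.245 ]
blue [ 0.4187 -0.2693  0.05  ]
jar [ 0.702  -0.3377  0.1   ]
can [ 0.6713 -0.2474  0.11  ]
[0.44287513 0.96851351 1.00510071]
```

View pics/c1.png

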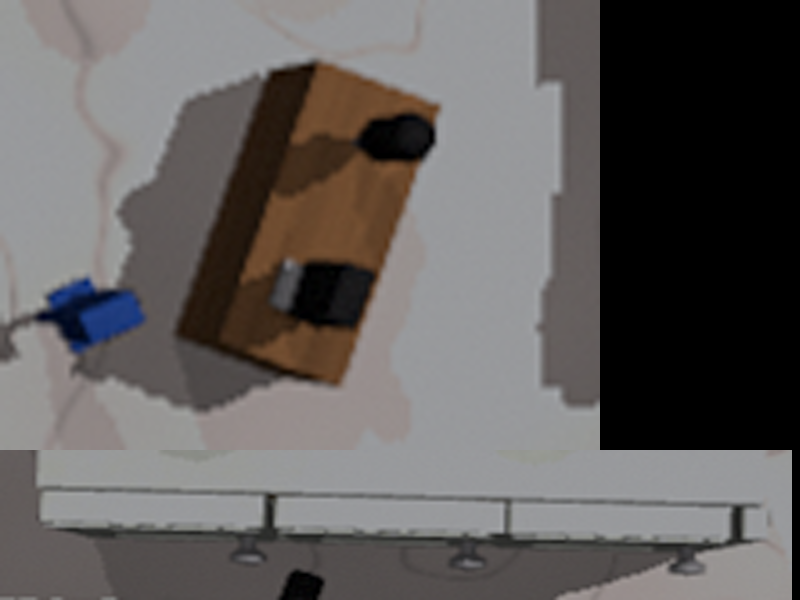

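The crop shows the rectangular black handle on a steel shoulder at crop (330,293), which is full-image (506,279). That is the gauge. The round screwdriver is at (520,247), and blue/purple are decoys. Left gap (crop 268,512) and right gap (737,525) look wide, and the middle one (507,517) looks thin.

Run:
```python
from h import *
c=cam('top')
P=[ray(c,440+u/5,220+v/5,.07)[:2] for u,v in [(318,62),(440,105),(342,385),(219,343)]]
P=np.array(P);print(P.round(4));
for i in range(4): d=P[i]-P[i-1];print(np.linalg.norm(d).round(4),np.degrees(np.arctan2(d[1],d[0])).round(1))
m=P.mean(0);d=(P[0]-P[3]+P[1]-P[2]);d/=np.linalg.norm(d);yaw=np.arctan2(d[1],d[0]);print('blk',m,np.degrees(yaw),'gauge',m-.035*d,'scr',m+.04*d)
f=lambda u,v:ray(c,210+u/3.6,215+v/3,.2).round(4)
for n,u,v in [('L',268,495-450),('Lf',270,535-450),('M',508,501-450),('Mf',507,540-450),('R',737,506-450),('Rf',736,542-450),('FL',40,490-450),('FLf',40,526-450),('FR',767,507-450),('FRf',765,543-450)]: print(n,f(u,v))
o=telemetry.get_obs();A=R.from_quat(o['orientation']).as_matrix();print(A.round(3))
# tool y along gauge y
for k in (0,180):
  y=np.array([-d[1],d[0],0]);y=y if k==0 else -y
  B=np.column_stack([np.cross(y,[0,0,-1]),y,[0,0,-1]])
  rel=A.T@B;print(k,R.from_matrix(rel).as_rotvec(degrees=True))
  t=np.array([*(m-.035*d),.2]);print('shift',A.T@(t-o['tcp_pos'])*1000)
```

```text
[[ 0.5379 -0.3711]
 [ 0.5184 -0.4279]
 [ 0.3881 -0.3804]
 [ 0.4069 -0.3235]]
0.1395 -20.0
0.06 -109.0
0.1388 160.0
0.0599 71.7
blk [ 0.46283575 -0.37571318] -20.004046032088844 gauge [ 0.42994736 -0.36374015] scr [ 0.50042249 -0.38939664]
L [0.5281 0.1325 0.2   ]
Lf [0.5005 0.1309 0.2   ]
M [ 0.5255 -0.0059  0.2   ]
Mf [ 0.4985 -0.0054  0.2   ]
R [ 0.5234 -0.138   0.2   ]
Rf [ 0.4985 -0.1374  0.2   ]
FL [0.5302 0.2637 0.2   ]
FLf [0.5053 0.2631 0.2   ]
FR [ 0.5229 -0.1553  0.2   ]
FRf [ 0.498  -0.1541  0.2   ]
[[-0.894 -0.449 -0.001]
 [-0.449  0.894  0.001]
 [ 0.     0.002 -1.   ]]
0 [ 9.02922023e-02 -4.59836942e-02  4.66840598e+01]
shift [-220.75028468  106.4347657    30.61904722]
180 [ 5.66677867e-02  1.11271166e-01 -1.33315888e+02]
shift [-220.75028468  106.4347657    30.61904722]
```

```bash
python3 -m creep '[[[-50,24,0],[0,0,10],85],[[-100,48,0],[0,0,20],85],[[-150,72,10],[0,0,30],85],[[-200,96,20],[0,0,40],85],[[-220.7,106.4,30],[0.1,0,46.7],85]]'
python3 -m creep '[[[0,0,0],[0,0,0],85],[[0,0,0],[0,0,0],85],[[0,0,0],[0,0,0],85],[[0,0,0],[0,0,0],85],[[0,0,0],[0,0,0],85]]'
python3 - <<'E'
from h import *
o=telemetry.get_obs();print(o['q'].round(3),o['tcp_pos'],R.from_quat(o['orientation']).as_matrix().round(4).tolist())
im=read_camera('wrist');cv2.imwrite('pics/w1.png',im)
c=cam('wrist',o);
for p in [(.43,-.364,.126),(.43,-.364,.07),(.5,-.389,.139)]:print(proj(c,p))
E
```

```text
clock: 0.78
tcp_pos: [0.4315, -0.3619, 0.2009]
orientation: [0.174, 0.985, -0.001, 0.0]
contact_force: [0.1, -0.5, 0.0]
grip_width: 0.0852
grip_force: 0.0
clock: 1.4
tcp_pos: [0.4298, -0.3646, 0.2015]
orientation: [0.174, 0.985, -0.001, 0.0]
contact_force: [0.2, 0.2, 0.7]
grip_width: 0.0848
grip_force: 0.0
[-0.415  0.304 -0.192  0.002 -1.074 -1.506] [ 0.4298292 -0.3646447  0.2014524] [[-0.9394, 0.3429, 0.0003], [0.3429, 0.9394, -0.0018], [-0.0009, -0.0016, -1.0]]
[319.56064769 251.08429829]
[319.62829261 227.31438257]
[320.30338437 364.690483  ]
```

View pics/w1.png

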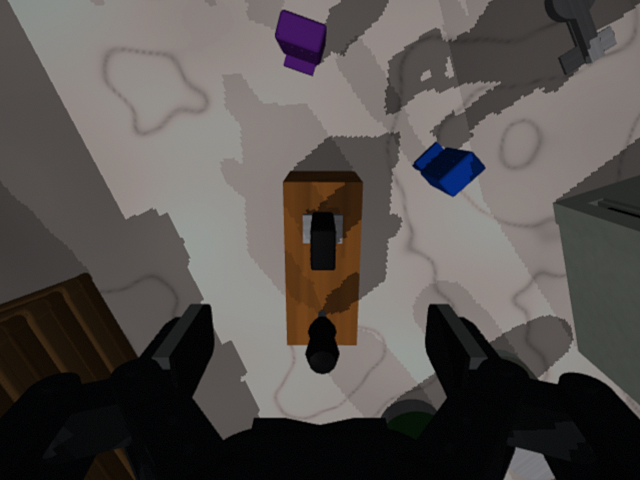

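The wrist view shows the gauge handle top at (322,255) against a predicted (320,251). That means about +1.3 mm in y and -2 mm in x in tool axes. Going down.

```bash
python3 -m creep '[[[-2,1.2,30],[0,0,0],85],[[-2,1.2,60],[0,0,0],85],[[-2,1.2,90],[0,0,0],85],[[-2,1.2,114],[0,0,0],85],[[-2,1.2,114],[0,0,0],85]]'
python3 -m creep '[[[0,0,0],[0,0,0],40],[[0,0,0],[0,0,0],20],[[0,0,0],[0,0,0],10],[[0,0,0],[0,0,0],10],[[0,0,0],[0,0,0],10]]'
```

```text
clock: 2.08
tcp_pos: [0.4312, -0.3634, 0.0856]
orientation: [0.174, 0.985, -0.0, -0.002]
contact_force: [-0.1, -0.8, -0.7]
grip_width: 0.0852
grip_force: 0.0
clock: 2.7
tcp_pos: [0.4328, -0.3641, 0.088]
orientation: [0.174, 0.985, -0.001, 0.001]
contact_force: [-0.1, 1.7, 2.9]
grip_width: 0.015
grip_force: 58.7
```

```bash
python3 -m creep '[[[0,0,-15],[0,0,0],10],[[0,0,-60],[0,0,0],10],[[0,0,-110],[0,0,0],10],[[0,0,-160],[0,0,0],10],[[0,0,-205],[0,0,0],10]]'
python3 -m creep '[[[5,45,0],[0,0,-4],10],[[12,100,0],[0,0,-9],10],[[19,160,0],[0,0,-14],10],[[25,215,0],[0,0,-18],10],[[27,232,0],[0,0,-19],10]]'
python3 -m creep '[[[0,0,0],[0,0,0],10],[[0,0,0],[0,0,0],10],[[0,0,0],[0,0,0],10],[[0,0,0],[0,0,0],10],[[0,0,0],[0,0,0],10]]'
python3 - <<'E'
from h import *
o=telemetry.get_obs();print(o['q'].round(3),o['tcp_pos'],R.from_quat(o['orientation']).as_matrix().round(4).tolist())
im=read_camera('wrist');cv2.imwrite('pics/w2.png',im)
c=cam('wrist',o);z=o['tcp_pos'][2]
for p in [(.511,-.1377,.2),(.512,-.0057,.2)]:print(proj(c,p))
t=o['tcp_pos']
for dz in (.018,.068): print(proj(c,t-[0,0,dz]))
E
```

```text
clock: 3.32
tcp_pos: [0.4321, -0.3634, 0.295]
orientation: [0.174, 0.985, -0.001, 0.001]
contact_force: [0.4, -0.3, -1.2]
grip_width: 0.0155
grip_force: 58.9
clock: 3.95
tcp_pos: [0.4865, -0.1339, 0.2926]
orientation: [0.007, 1.0, -0.001, 0.0]
contact_force: [-0.4, -0.5, -0.8]
grip_width: 0.0153
grip_force: 59.1
clock: 4.58
tcp_pos: [0.4863, -0.1369, 0.2919]
orientation: [0.009, 1.0, -0.001, -0.0]
contact_force: [0.5, -0.3, -1.4]
grip_width: 0.0154
grip_force: 59.1
[ 0.049  0.139 -0.177  0.002 -1.256 -1.639] [ 0.48629272 -0.1368964   0.29187503] [[-0.9998, 0.0187, -0.0001], [0.0187, 0.9998, -0.0017], [0.0, -0.0017, -1.0]]
[318.12382622 276.98406375]
[509.37866568 275.1778238 ]
[318.0243175  290.25552892]
[318.4530374  255.00558083]
```

View pics/w2.png

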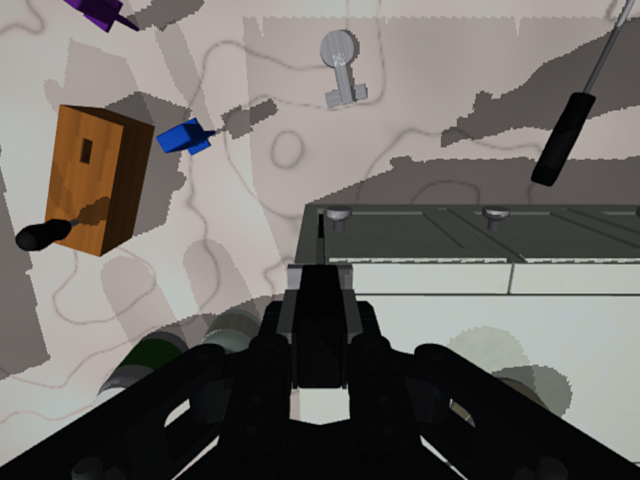

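Run:
```python
from h import *
im=cv2.imread('pics/w2.png')
a=cv2.resize(im[200:300,285:365],None,fx=6,fy=6,interpolation=cv2.INTER_NEAREST)
b=cv2.resize(im[250:300,490:530],None,fx=7,fy=7,interpolation=cv2.INTER_NEAREST)
o=np.zeros((600,780,3),np.uint8);o[:,:480]=a;o[:350,490:770]=b
o=np.clip(o.astype(float)*1.8,0,255).astype(np.uint8)
cv2.imwrite('pics/c2.png',o)
```

```text
(no output)
```

View pics/c2.png

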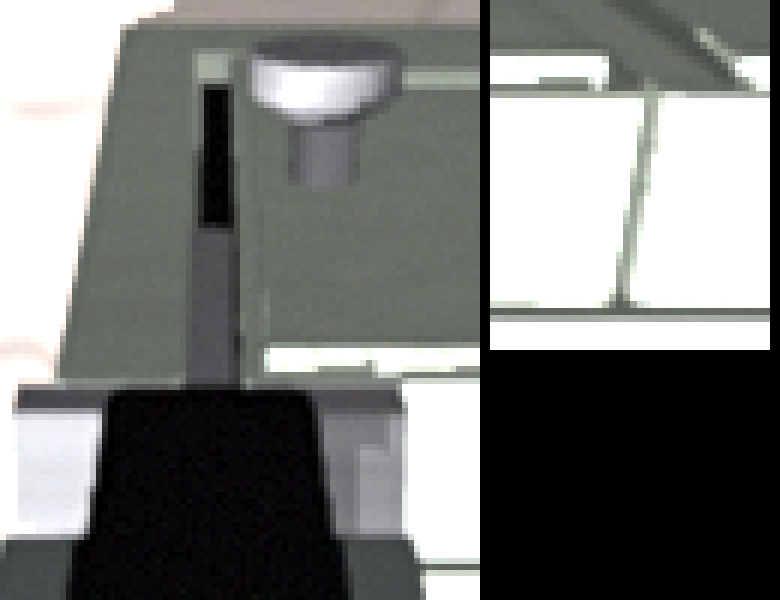

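Run:
```python
from h import *
o=dict(tcp_pos=np.array([0.48629272,-0.1368964,0.29187503]),orientation=R.from_matrix([[-0.9998,0.0187,-0.0001],[0.0187,0.9998,-0.0017],[0,-0.0017,-1]]).as_quat())
c=cam('wrist',o)
print('M',ray(c,513.1,264,.2),ray(c,508.6,293.6,.2))
K,A,t=c
for u,v in [(285+216/6,200+200/6),(285+217/6,200+110/6),(285+212/6,200+68/6)]:
  d=A@np.linalg.solve(K,[u,v,1]);print('R',t+d*(.4995-t[0])/d[0])
for z,u,v in [(.224,285+213/6,200+228/6),(.274,320,200+385/6)]:print('g',ray(c,u,v,z))
```

```text
M [ 0.50377533 -0.0042684   0.2       ] [ 0.52598765 -0.00435927  0.2       ]
R [ 0.4995     -0.13533533  0.13209695]
R [ 0.4995     -0.13503384  0.07900788]
R [ 0.4995     -0.13584014  0.04783803]
g [ 0.47542683 -0.13545374  0.224     ]
g [ 0.47287228 -0.13570509  0.274     ]
```

```bash
python3 -m creep '[[[-15,0.7,0],[0,0,0],10],[[-28.5,0.7,0],[0,0,0],10],[[-28.5,0.7,8],[0,0,0],10],[[-28.5,0.7,16],[0,0,0],10],[[-28.5,0.7,20],[0,0,0],10]]'
python3 -m creep '[[[0,0,1],[0,0,0],10],[[0,0,2],[0,0,0],10],[[0,0,3],[0,0,0],10],[[0,0,4],[0,0,0],10],[[0,0,4],[0,0,0],10]]'
python3 -m creep '[[[0,0,0.5],[0,0,0],10],[[0,0,1],[0,0,0],10],[[0,0,1.5],[0,0,0],10],[[0,0,2],[0,0,0],10],[[0,0,2],[0,0,0],10]]'
```

```text
clock: 5.25
tcp_pos: [0.5143, -0.1362, 0.2709]
orientation: [0.009, 1.0, -0.001, -0.001]
contact_force: [-0.9, 0.8, -0.7]
grip_width: 0.0155
grip_force: 59.2
clock: 5.88
tcp_pos: [0.5149, -0.1362, 0.2679]
orientation: [0.009, 1.0, -0.001, 0.0]
contact_force: [-1.0, 0.2, -1.2]
grip_width: 0.0156
grip_force: 59.2
clock: 6.5
tcp_pos: [0.5149, -0.1362, 0.2659]
orientation: [0.009, 1.0, -0.001, -0.0]
contact_force: [1.0, -0.3, -1.3]
grip_width: 0.0154
grip_force: 59.2
```

```bash
python3 -m creep '[[[0,0,0.6],[0,0,0],10],[[0,0,1.2],[0,0,0],10],[[0,0,1.8],[0,0,0],10],[[0,0,2.4],[0,0,0],10],[[0,0,3],[0,0,0],10]]'
```

```text
clock: 7.12
tcp_pos: [0.515, -0.1362, 0.2629]
orientation: [0.009, 1.0, -0.001, 0.0]
contact_force: [-0.2, -0.2, -1.3]
grip_width: 0.0154
grip_force: 59.2
```

```bash
python3 -m creep '[[[0,0,0.6],[0,0,0],10],[[0,0,1.2],[0,0,0],10],[[0,0,1.8],[0,0,0],10],[[0,0,2.4],[0,0,0],10],[[0,0,3],[0,0,0],10]]'
```

```text
clock: 7.75
tcp_pos: [0.5149, -0.1362, 0.2599]
orientation: [0.009, 1.0, -0.001, 0.0]
contact_force: [-0.3, -0.4, -1.0]
grip_width: 0.0151
grip_force: 59.2
```

```bash
python3 -m creep '[[[0,0,1],[0,0,0],10],[[0,0,2],[0,0,0],10],[[0,0,3],[0,0,0],10],[[0,0,4],[0,0,0],10],[[0,0,5],[0,0,0],10]]'
python3 -m creep '[[[0,0,0.6],[0,0,0],10],[[0,0,1.2],[0,0,0],10],[[0,0,1.8],[0,0,0],10],[[0,0,2.4],[0,0,0],10],[[0,0,3],[0,0,0],10]]'
```

```text
clock: 8.38
tcp_pos: [0.5149, -0.1362, 0.2549]
orientation: [0.009, 1.0, -0.001, 0.0]
contact_force: [0.1, -0.8, -1.7]
grip_width: 0.0153
grip_force: 59.2
clock: 9.0
tcp_pos: [0.515, -0.1362, 0.2519]
orientation: [0.009, 1.0, -0.001, 0.0]
contact_force: [0.1, 0.7, 0.1]
grip_width: 0.0152
grip_force: 59.2
```

```bash
python3 -m creep '[[[0,0,0.5],[0,0,0],10],[[0,0,1],[0,0,0],10],[[0,0,1.5],[0,0,0],10],[[0,0,2],[0,0,0],10],[[0,0,2],[0,0,0],10]]'
```

```text
clock: 9.62
tcp_pos: [0.5151, -0.1363, 0.2517]
orientation: [0.009, 1.0, -0.001, 0.001]
contact_force: [-4.1, 1.8, 8.1]
grip_width: 0.0153
grip_force: 60.4
```

At 16 mm down it jams with 8 N, so the right gap is the blocked one. Back out and go to the left gap, since the middle one is visibly too narrow.

```bash
python3 -m creep '[[[0,0,-2],[0,0,0],10],[[0,0,-12],[0,0,0],10],[[0,0,-24],[0,0,0],10],[[0,0,-36],[0,0,0],10],[[0,0,-42],[0,0,0],10]]'
python3 -m creep '[[[0,20,0],[0,0,0],10],[[0,60,0],[0,0,0],10],[[0,105,0],[0,0,0],10],[[0,145,0],[0,0,0],10],[[0,180,0],[0,0,0],10]]'
python3 -m creep '[[[0,40,0],[0,0,0],10],[[0,75,0],[0,0,0],10],[[0,90,0],[0,0,0],10],[[0,90,0],[0,0,0],10],[[0,90,0],[0,0,0],10]]'
python3 - <<'E'
from h import *
o=telemetry.get_obs();print(o['tcp_pos'],R.from_quat(o['orientation']).as_matrix().round(4).tolist())
im=read_camera('wrist')
cv2.imwrite('pics/w3.png',np.clip(cv2.resize(im[190:290,270:400],None,fx=6,fy=6,interpolation=cv2.INTER_NEAREST)*1.8,0,255).astype(np.uint8))
E
```

```text
clock: 10.25
tcp_pos: [0.5154, -0.1362, 0.2932]
orientation: [0.009, 1.0, -0.001, 0.001]
contact_force: [0.4, -0.6, -0.5]
grip_width: 0.015
grip_force: 59.2
clock: 10.88
tcp_pos: [0.518, 0.0453, 0.2918]
orientation: [0.009, 1.0, -0.001, 0.0]
contact_force: [-0.4, -0.9, -2.3]
grip_width: 0.0149
grip_force: 59.2
clock: 11.5
tcp_pos: [0.5196, 0.1329, 0.2915]
orientation: [0.009, 1.0, -0.001, -0.0]
contact_force: [-0.7, 0.3, -0.6]
grip_width: 0.0156
grip_force: 59.1
[0.51960959 0.13293534 0.2915062 ] [[-0.9998, 0.0184, -0.0002], [0.0184, 0.9998, -0.002], [0.0001, -0.002, -1.0]]
```

View pics/w3.png

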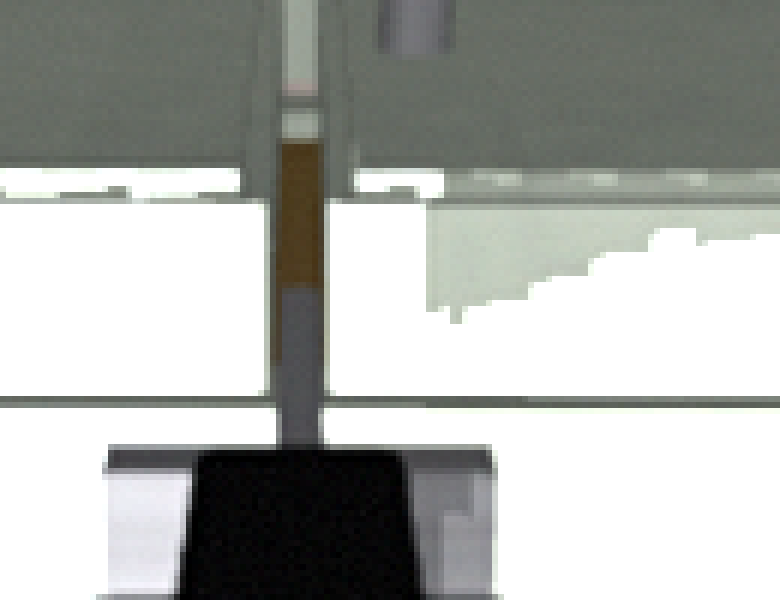

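The blade (column 300) is centred over the left gap (268–330 in the crop). The view goes straight through the gap's interior.

```bash
python3 -m creep '[[[0,0,8],[0,0,0],10],[[0,0,15],[0,0,0],10],[[0,0,20],[0,0,0],10],[[0,0,22.5],[0,0,0],10],[[0,0,24],[0,0,0],10]]'
python3 -m creep '[[[0,0,0.8],[0,0,0],10],[[0,0,1.6],[0,0,0],10],[[0,0,2.4],[0,0,0],10],[[0,0,3.2],[0,0,0],10],[[0,0,4],[0,0,0],10]]'
```

```text
clock: 12.18
tcp_pos: [0.5198, 0.1338, 0.2674]
orientation: [0.009, 1.0, -0.001, 0.0]
contact_force: [0.2, 0.2, -1.9]
grip_width: 0.0153
grip_force: 59.1
clock: 12.8
tcp_pos: [0.5197, 0.1337, 0.2635]
orientation: [0.009, 1.0, -0.001, 0.0]
contact_force: [0.2, -0.0, -1.3]
grip_width: 0.0153
grip_force: 59.1
```

```bash
python3 -m creep '[[[0,0,0.8],[0,0,0],10],[[0,0,1.6],[0,0,0],10],[[0,0,2.4],[0,0,0],10],[[0,0,3.2],[0,0,0],10],[[0,0,4],[0,0,0],10]]'
```

```text
clock: 13.42
tcp_pos: [0.5197, 0.1337, 0.2594]
orientation: [0.009, 1.0, -0.001, 0.0]
contact_force: [0.3, -0.6, -0.1]
grip_width: 0.0155
grip_force: 59.1
```

```bash
python3 -m creep '[[[0,0,1],[0,0,0],10],[[0,0,2],[0,0,0],10],[[0,0,3],[0,0,0],10],[[0,0,4],[0,0,0],10],[[0,0,5],[0,0,0],10]]'
```

```text
clock: 14.05
tcp_pos: [0.5197, 0.1337, 0.2544]
orientation: [0.009, 1.0, -0.001, 0.0]
contact_force: [-0.6, -0.1, -1.4]
grip_width: 0.0151
grip_force: 59.1
```

```bash
python3 -m creep '[[[0,0,0.8],[0,0,0],10],[[0,0,1.6],[0,0,0],10],[[0,0,2.4],[0,0,0],10],[[0,0,3.2],[0,0,0],10],[[0,0,4],[0,0,0],10]]'
```

```text
clock: 14.68
tcp_pos: [0.5197, 0.1337, 0.2504]
orientation: [0.009, 1.0, -0.001, 0.0]
contact_force: [-1.0, -0.9, -0.6]
grip_width: 0.0153
grip_force: 59.1
```

Past the 16 mm depth, with no force.

```bash
python3 -m creep '[[[0,0,1.5],[0,0,0],10],[[0,0,3],[0,0,0],10],[[0,0,4.5],[0,0,0],10],[[0,0,6],[0,0,0],10],[[0,0,7],[0,0,0],10]]'
```

```text
clock: 15.3
tcp_pos: [0.5197, 0.1337, 0.2433]
orientation: [0.009, 1.0, -0.001, 0.0]
contact_force: [0.2, 0.5, -1.1]
grip_width: 0.0156
grip_force: 59.1
```

```bash
python3 -m creep '[[[0,0,2],[0,0,0],10],[[0,0,4],[0,0,0],10],[[0,0,6],[0,0,0],10],[[0,0,8],[0,0,0],10],[[0,0,10],[0,0,0],10]]'
```

```text
clock: 15.92
tcp_pos: [0.5197, 0.1337, 0.2333]
orientation: [0.009, 1.0, -0.001, 0.0]
contact_force: [-0.2, -0.3, -1.6]
grip_width: 0.0154
grip_force: 59.1
```

```bash
python3 -m creep '[[[0,0,2],[0,0,0],10],[[0,0,4],[0,0,0],10],[[0,0,6],[0,0,0],10],[[0,0,8],[0,0,0],10],[[0,0,10],[0,0,0],10]]'
```

```text
clock: 16.55
tcp_pos: [0.5197, 0.1337, 0.2233]
orientation: [0.009, 1.0, -0.001, 0.0]
contact_force: [0.2, -0.3, -0.4]
grip_width: 0.0153
grip_force: 59.1
```

```bash
python3 -m creep '[[[0,0,0.7],[0,0,0],10],[[0,0,1.4],[0,0,0],10],[[0,0,2.1],[0,0,0],10],[[0,0,2.8],[0,0,0],10],[[0,0,3.5],[0,0,0],10]]'
```

```text
clock: 17.18
tcp_pos: [0.5197, 0.1337, 0.22]
orientation: [0.009, 1.0, -0.001, 0.0]
contact_force: [0.3, 0.4, -1.4]
grip_width: 0.0151
grip_force: 59.1
```

```bash
python3 -m creep '[[[0,0,0.4],[0,0,0],10],[[0,0,0.8],[0,0,0],10],[[0,0,1.2],[0,0,0],10],[[0,0,1.6],[0,0,0],10],[[0,0,1.6],[0,0,0],10]]'
```

```text
clock: 17.8
tcp_pos: [0.5197, 0.1337, 0.2183]
orientation: [0.009, 1.0, -0.001, 0.0]
contact_force: [0.5, -0.4, -1.2]
grip_width: 0.0153
grip_force: 59.1
```

```bash
python3 -m creep '[[[0,0,0.2],[0,0,0],10],[[0,0,0.4],[0,0,0],10],[[0,0,0.6],[0,0,0],10],[[0,0,0.8],[0,0,0],10],[[0,0,0.8],[0,0,0],10]]'
```

```text
clock: 18.42
tcp_pos: [0.5197, 0.1337, 0.218]
orientation: [0.009, 1.0, -0.001, 0.0]
contact_force: [-1.3, 1.3, 2.4]
grip_width: 0.0153
grip_force: 59.5
```

The shoulder is seated. Releasing and rising straight up.

```bash
python3 -m creep '[[[0,0,0],[0,0,0],20],[[0,0,0],[0,0,0],30],[[0,0,0],[0,0,0],45],[[0,0,0],[0,0,0],45],[[0,0,0],[0,0,0],45]]'
python3 -m creep '[[[0,0,-10],[0,0,0],45],[[0,0,-35],[0,0,0],45],[[0,0,-70],[0,0,0],45],[[0,0,-105],[0,0,0],45],[[0,0,-120],[0,0,0],45]]'
python3 - <<'E'
from h import *
o=telemetry.get_obs()
im=read_camera('wrist');s=read_camera('side')
out=np.zeros((480,800,3),np.uint8);out[:,:430]=im[:,105:535]
b=cv2.resize(s[130:290,225:345],None,fx=3,fy=3,interpolation=cv2.INTER_CUBIC);out[:,435:795]=b
cv2.imwrite('pics/f.png',out)
c=cam('wrist',o)
print(proj(c,(.5174,.134,.2)),proj(c,(.5174,.134,.256)),o['tcp_pos'])
E
```

```text
clock: 19.05
tcp_pos: [0.5197, 0.1337, 0.2175]
orientation: [0.009, 1.0, -0.001, 0.0]
contact_force: [0.2, -0.1, -0.4]
grip_width: 0.0447
grip_force: 0.0
clock: 19.68
tcp_pos: [0.5204, 0.1341, 0.3405]
orientation: [0.009, 1.0, 0.0, 0.002]
contact_force: [-0.2, -0.4, -0.3]
grip_width: 0.0449
grip_force: 0.0
[318.23376346 219.97789342] [318.01497221 241.62337211] [0.52036333 0.13411711 0.34045953]
```

View pics/f.png

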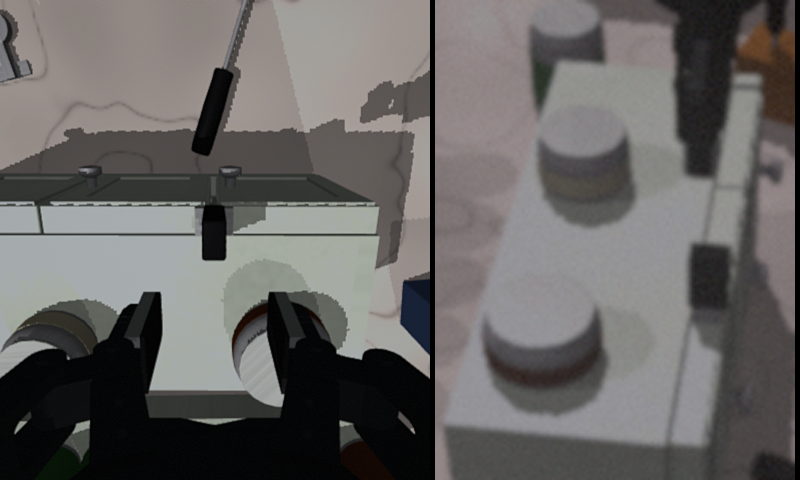

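The gauge stands upright on the door tops in the left gap, with its handle at (213,232) in the crop. The fingers are clear and the tins have not moved.

```bash
python3 -c "
from bench import *
print(sign_off())"
```

```text
the job is handed in; nothing more can be done
None
```

The gauge is standing upright and released in the left gap with its shoulder on the door tops, and the job is handed in; the right gap jammed at 16 mm (about 8 N), and the middle one I judged too narrow by eye without trying it.

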